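# Find where the lacquer box lid binds

## Robot

A 6-joint arm with a two-finger parallel gripper is mounted at the origin on the work surface. World frame = base frame: x ahead of the robot, y to its left, z up, the work surface at z = 0. Lengths are in m, angles in rad, forces in N, time in s.
With the tool pointing down it reaches from about 0.325 to 0.775 m from the base axis. Payload 5.5 kg.
Tool frame: the origin (TCP) lies between the finger pads; the fingertips stand 8 mm ahead of it and the grasp point (between the pads) lies 11 mm behind it; x points along the fingers, y is the direction in which the jaws open and shut, and the axes are right-handed (so a half turn about x gives the same grasp; the last joint's range is limited). The gripper opens to 85 mm and grips with 20 to 120 N. Pads are 22 mm wide; open, the fingers measure 114 mm over their backs; the gripper's body (76 mm by 85 mm) begins 54 mm behind the grasp point. The pads swing forward as they close: fully open they stand 13 mm farther back than shut.
Start: joints at [1.095, 0.091, 1.231, -0, 1.82, -0.057], TCP at [0.244, 0.548, 0.239] pointing down, gripper open.
Joint ranges: [-2.87, 2.87], [-0.86, 2.18], [0.17, 2.46], [-1.51, 4.65], [0.06, 2.69], [-2.65, 2.65]. Speed limits (rad/s): [2.57, 2.57, 3.01, 3.14, 3.14, 3.14].

## Interface

Orientations are given as a rotation vector (axis times angle).
In Python, from bench import arm gives the robot as it stands.
- The arm moves only by the tool carry_out, never from a script. Its argument "plan" is a list of rows, each a list of 2 entries, a list of its own where there are three numbers: the shift along the tool's x, y, z in mm, then the turn about the tool's x in rad. In form: [[[tx, ty, tz], roll], ...]. A call has 1 to 20 rows; each row is the pose to reach, as a shift and turn from the pose commanded when the call began, along the tool's axes at that moment; what a row does not reach only later rows make up. A row lasts 1/12 s, in which the tool goes at most 41.7 mm and 7.16 degrees, less where a joint would pass 70% of its speed; a pose out of reach is approached as far as the arm can. A call with a gripper value outside its range is refused whole. "jaw" is the finger opening in mm, from 0 to 85.4, set as the call begins (left out, the last holds). The fingers move at their own pace and stop on an object; "squeeze" is the grip in N (left out, the last holds). Time passes only in rows, so rows that repeat a pose let the fingers close. It gives the time, the measured TCP pose, the force and the opening at its end, in the units of the state.
- arm.read_state(): the state, without advancing time (a new reading comes with each control period).
- arm.get_image(name): name is "scene" or "top"; returns a dict with "img" (420x560x3 uint8, red, green, blue), "depth" (420x560 float32, m along the optical axis (not along the pixel's ray), 0 where there is no reading), "fx", "fy", "cx", "cy" (pixels), "D" ([k1, k2, p1, p2, k3] as OpenCV has them; the pictures are not rectified), "T" (4x4, takes a point from camera to world coordinates). Camera axes: x right, y down, z forward; pixel columns grow to the right and rows downward; lengths in m; the calibration is good to about 2 mm. A picture is of the moment at which its call begins.
- arm.job_done(): hands the job in, once; it reports no verdict.
Trained networks look in the newest picture that a camera, given by its name, has taken for a name from the list of things; names that differ only in an ending like _2 or _b are one class to them, and where a whole thing is asked for, a point or a joint stands for the part that bears it (a point fixed in the world has none). Each returns a list of dicts, best first, with "p" (0 to 1); they miss things now and then, are a little off and sometimes report something else, mostly with a low value. They report only what shows in the picture. A call takes as long as a camera call.
- arm.search_frame(target, camera): "position" ([row, column] as shares, 0 to 1, of the picture: columns of its width, rows of its height, amid what is visible of it).
- arm.regions_of(target, camera): "mask" (420x560 bool, what is visible of it) and "position" ([row, column] as shares, 0 to 1, of the picture: columns of its width, rows of its height, amid what is visible of it).
The state is a dict: "time_s": time; "joint_positions": joint angles; "dq": joint speeds; "joint_efforts": joint torques, N m; "tool_pos": TCP position; "tool_rot": TCP orientation; "force": force on the tool from outside, world axes, zero at the start; "ft_torque": the same for the moment, N m; "opening": finger opening in m.
Only numpy, scipy, OpenCV 4.12 (cv2) and the standard library are available. Lean on these libraries where they do the work, as an engineer would, in place of code of your own. Each camera call takes 0.05 s, during which the arm holds its last target.

## Task

Take the lid of the red lacquer box by its brass bar handle and slide it gently towards closed, letting it push the brass marker ahead of it, until you feel it bind, and keep it pressed there for a moment without forcing it. Then draw the lid back about 20 mm, so that the marker alone stays to show the tight spot for sanding, and let go. Do not touch the marker with the gripper, and leave everything else alone.

Things in the scene. Friction and masses are not known exactly. Their poses are not given: they have to be found in the camera images.
- box: Red lacquer box, 260 x 130 mm, held fast in a wooden cradle (300 x 170 x 12 mm). Origin: centre of the cradle's underside, on the table. Its x axis is the track and points the way the lid closes; y across, z up. Its long side rims are 80 mm above the table. Hidden in the lid's groove, 45 to 155 mm of sliding from where the lid starts, is a tight spot.
- lid: Black lid, gold line on its leading edge, 245 x 122 x 8 mm, top face 74 mm above the table, overhanging the open end. Axes as the box's; its origin moves with it along the track. It slides with a steady drag of about 1.5 N; at the tight spot the resistance climbs springily by 1.5 N per mm. An extra 5 to 10 N held for half a second makes sure of it; 20 N is forcing it.
- lid_handle (a point): grip point on the brass bar handle of the lid, 22 mm above the lid's top face. The bar is 12 mm thick along the track, 50 mm long across it and stands 32 mm high on the lid (its top is 106 mm above the table). x axis along the track in the closing direction.
- lid_edge (a point): middle of the lid's leading (closing side) edge, at the top face, 60 mm ahead of the handle's centre. x axis along the track in the closing direction.
- marker: Small brass marker, 14 mm along the track, 24 wide, 12 high, riding on one side rim ahead of the lid, top 92 mm above the table. A foot hangs in the lid's path, so the lid pushes it along (0.6 N); it stays where it is left. Origin moves with it, on the track's centre line at table height, level with its face turned to the lid.
- marker_face (a point): middle of the marker's face that is turned to the lid, 57 mm from the track's centre line, 86 mm above the table. The distance along the track from lid_edge to this point is the gap between lid and marker (0 when they touch).
- dish: Small white ceramic dish, 52 mm wide, 18 mm high, standing inside the open part of the box; leave it. Origin: centre of the underside.
- sanding_block: Cork sanding block 85 x 45 x 30 mm high, lying beside the box; leave it. Origin: centre of the underside.
- spatula: Wooden-handled spatula about 160 mm long, lying beside the box, x axis along it; leave it.
- amber_jar: Closed amber glass jar, 60 mm wide, 85 mm high; leave it. Origin: centre of the underside.
- black_jar: Closed black jar, 64 mm wide, 95 mm high; leave it. Origin: centre of the underside.
- cup: White paper cup, 72 mm wide, 85 mm high; leave it. Origin: centre of the underside.
- shell_bowl: Brown bowl 190 mm wide heaped with white eggshells, about 65 mm high; leave it. Origin: centre of the underside.

How it is judged:
By the outcome, as a careful person would: the job done as asked, in the order asked, and still so for the second after the job is handed in, with the robot touching nothing.
It also fails if it takes over 72 s, if anything falls off the work surface, if the arm or the gripper's body presses on something with over 40 N, if the wrist force passes 120 N, or if a joint passes its speed limit or range.

## Working session

There is one attempt and no reset: what is moved stays moved. The work goes in short steps, Python scripts to look and compute and a tool call to move; the robot and the scene stay as the last step left them, time stands still between calls to the robot, and variables do not carry over. Pictures are saved under pics/ and viewed, and the job is handed in when it is done.

Besides the shell and the picture viewer there is one more tool, called after ">>>" as name([rows], argument=value, ...), one row to a line, values as JSON. carry_out: Moves the arm, as the interface text tells. Its arguments: {"type":"object","properties":{"plan":{"type":"array"},"jaw":{"type":"number"},"squeeze":{"type":"number"}},"required":["plan"]}

```bash
mkdir -p pics; ls
python3 - <<'E'
from bench import arm
import cv2,numpy as np,pickle
s=arm.read_state();print(s)
for n in("scene","top"):
    d=arm.get_image(n);cv2.imwrite(f"pics/{n}0.png",d["img"][:,:,::-1]);pickle.dump(d,open(n+"0.pkl","wb"))
    print(n,d["fx"],d["D"],d["T"].round(3).tolist())
    for t in("lid_handle","lid_edge","marker_face","marker","lid"):
        print(t,arm.search_frame(t,n))
E
```

```text
pics
{'time_s': 0.0, 'joint_positions': array([ 1.09530942e+00,  9.18908543e-02,  1.23192609e+00, -7.28319930e-07,
        1.81978072e+00, -5.67153395e-02]), 'dq': array([ 0.00082605,  0.00029373,  0.00041229, -0.00104021, -0.00012248,
        0.00039158]), 'joint_efforts': array([ 1.91829363e-04, -4.58738244e+01, -4.18019485e+01,  6.13085876e-05,
        1.17446625e-02, -4.86197246e-05]), 'tool_pos': array([0.24386956, 0.54790855, 0.23810899]), 'tool_rot': array([ 0.32696221,  1.54625204, -0.33001961]), 'force': array([ 0.3321423 , -0.22841628, -0.3372954 ]), 'ft_torque': array([-0.01700753, -0.00887866,  0.05037707]), 'opening': 0.08521386496748483}
scene 516.6460120915395 [0.02710516 0.         0.         0.         0.        ] [[0.585, 0.578, -0.569, 1.328], [0.811, -0.422, 0.405, -0.599], [-0.005, -0.698, -0.716, 1.111], [0.0, 0.0, 0.0, 1.0]]
lid_handle [{'position': [0.6421, 0.4546], 'p': 0.82}]
lid_edge [{'position': [0.6362, 0.4566], 'p': 0.57}]
marker_face [{'position': [0.5107, 0.5107], 'p': 0.44}]
marker [{'position': [0.5098, 0.513], 'p': 0.61}]
lid [{'position': [0.6388, 0.4555], 'p': 0.88}, {'position': [0.5895, 0.6286], 'p': 0.16}]
top 429.9746343366961 [-0.01926773  0.          0.          0.          0.        ] [[0.004, -0.994, 0.111, 0.387], [-1.0, -0.007, -0.021, -0.007], [0.021, -0.111, -0.994, 1.346], [0.0, 0.0, 0.0, 1.0]]
lid_handle [{'position': [0.4202, 0.6012], 'p': 0.6}]
lid_edge [{'position': [0.4243, 0.5989], 'p': 0.78}]
marker_face []
marker []
lid [{'position': [0.4221, 0.6016], 'p': 0.82}]
```

View pics/scene0.png

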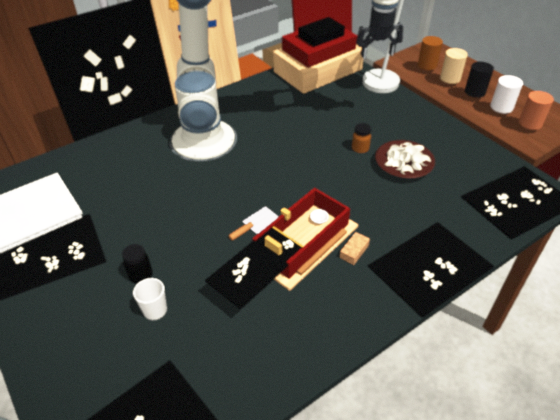

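View pics/top0.png

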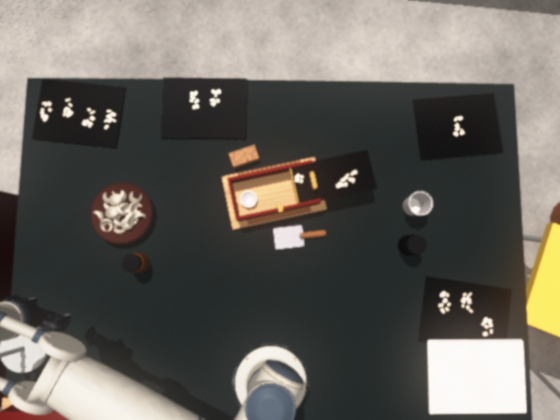

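The scene view shows the box at about (300,235), with the handle near (273,243) and the marker near (286,213). The top view shows the handle near (313,180) and the marker near (281,209). I'll zoom in and measure.

Run:
```python
import cv2,numpy as np,pickle
for n,(r,c,h,w) in dict(scene=(180,200,120,160),top=(140,210,100,180)).items():
    d=pickle.load(open(n+"0.pkl","rb"));k=5 if n=="scene" else 4.4
    k=int(k)
    im=cv2.resize(d["img"][r:r+h,c:c+w,::-1],None,fx=k,fy=k,interpolation=cv2.INTER_CUBIC)
    for i in range(0,w,20):cv2.putText(im,str(c+i),(i*k,10),0,.35,(0,255,255),1);cv2.line(im,(i*k,12),(i*k,18),(0,255,255),1)
    for i in range(0,h,20):cv2.putText(im,str(r+i),(0,i*k+4),0,.35,(0,255,255),1)
    cv2.imwrite(f"pics/{n}0z.png",im)
```

```text
(no output)
```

View pics/scene0z.png

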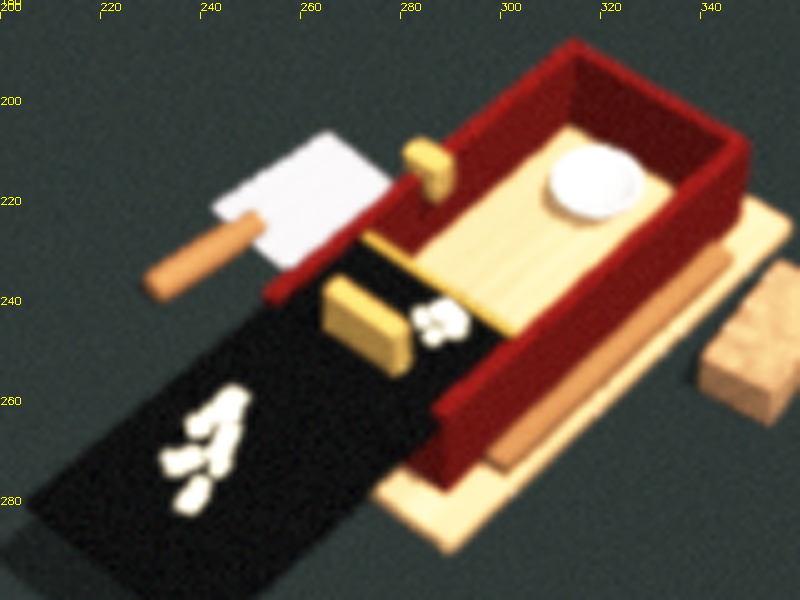

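View pics/top0z.png

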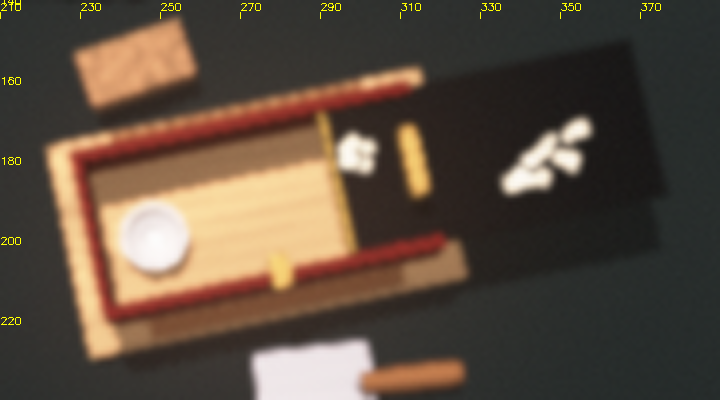

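```bash
cat > h.py <<'E'
import cv2,numpy as np,pickle
from scipy.optimize import least_squares
def proj(d,P):
    Ti=np.linalg.inv(d["T"]);K=np.array([[d["fx"],0,d["cx"]],[0,d["fy"],d["cy"]],[0,0,1]])
    return cv2.projectPoints(np.asarray(P,float).reshape(-1,3),cv2.Rodrigues(Ti[:3,:3])[0],Ti[:3,3],K,np.array(d["D"]))[0][:,0]
def ray(d,uv):
    K=np.array([[d["fx"],0,d["cx"]],[0,d["fy"],d["cy"]],[0,0,1]])
    n=cv2.undistortPoints(np.array([[uv]],float),K,np.array(d["D"]))[0,0]
    v=d["T"][:3,:3]@np.array([n[0],n[1],1]);return d["T"][:3,3],v
def atz(d,uv,z):
    o,v=ray(d,uv);return o+v*(z-o[2])/v[2]
def tri(views):
    A=[];b=[]
    for d,uv in views:
        o,v=ray(d,uv);v=v/np.linalg.norm(v);M=np.eye(3)-np.outer(v,v);A.append(M);b.append(M@o)
    return np.linalg.lstsq(np.vstack(A),np.hstack(b),rcond=None)[0]
E
python3 - <<'E'
from h import *
S=pickle.load(open("scene0.pkl","rb"));T=pickle.load(open("top0.pkl","rb"))
# rim corners (local)
L=np.array([[.13,.065,.08],[.13,-.065,.08],[-.13,.065,.08],[-.13,-.065,.08]])
# closing direction in world ~ +y? print rough
for nm,d,pts in (("S",S,[(315,188),(349.4,208.4),(253,238.4),(287,261.6)]),("T",T,[(237,219.5),(228.7,179),(321.2,199.5),(312.5,161.5)])):
    for p in pts: print(nm,p,atz(d,p,.08).round(4))
ob=[(S,[(315,188),(349.4,208.4),(253,238.4),(287,261.6)]),(T,[(237,219.5),(228.7,179),(321.2,199.5),(312.5,161.5)])]
for sets in (ob,ob[:1],ob[1:]):
  def f(q):
    c,s=np.cos(q[2]),np.sin(q[2]);R=np.array([[c,-s,0],[s,c,0],[0,0,1]])
    out=[]
    for d,p in sets: out.append((proj(d,L@R.T+[q[0],q[1],q[3]])-p).ravel())
    out.append([q[3]*1000])
    return np.concatenate(out)
  r=least_squares(f,[.55,.03,1.7,0]);print(r.x,np.abs(r.fun).max(),r.fun[:-1].round(1))
  q=r.x
print("handle top",tri([(S,(274.3,240.8)),(T,(313.3,180))]))
print("handle z.106",atz(S,(274.3,240.8),.106),atz(T,(313.3,180),.106))
print("gold ends", tri([(S,(272.5,227)),(T,(297.5,202))]),tri([(S,(302.5,246.5)),(T,(290.5,168.5))]))
print("marker top T",atz(T,(280.3,208),.092), "S",atz(S,(286,210),.092))
for p in((274,241),): print(S["depth"][p[1],p[0]])
E
```

```text
S (315, 188) [0.4909 0.1073 0.08  ]
S (349.4, 208.4) [0.6126 0.1336 0.08  ]
S (253, 238.4) [ 0.5469 -0.1449  0.08  ]
S (287, 261.6) [ 0.6629 -0.1181  0.08  ]
T (237, 219.5) [0.4852 0.0997 0.08  ]
T (228.7, 179) [0.6059 0.1263 0.08  ]
T (321.2, 199.5) [ 0.5463 -0.1494  0.08  ]
T (312.5, 161.5) [ 0.6612 -0.1239  0.08  ]
[ 5.76529475e-01 -8.34634021e-03  1.78891858e+00 -1.52442606e-04] 2.5674241258771247 [-2.  -0.7 -0.4  0.  -2.6 -0.5  0.2  1.9 -1.6  0.1 -2.1 -2.  -0.   1.7
 -0.9 -2.3]
[ 5.77629132e-01 -5.12008251e-03  1.77879977e+00 -1.70444887e-04] 1.49861256184019 [-0.4 -0.8  0.9  0.1 -1.5 -1.2  0.9  1.5]
[ 5.74781488e-01 -1.18452755e-02  1.79787408e+00 -1.90373082e-04] 2.0159819489530832 [-0.2  1.  -1.  -1.   1.3  1.9 -0.  -2. ]
handle top [ 0.60287595 -0.12005225  0.10536925]
handle z.106 [ 0.60562336 -0.11669785  0.106     ] [ 0.6004203  -0.12361538  0.106     ]
gold ends [ 0.53947018 -0.07827082  0.07494026] [ 0.64167281 -0.05580611  0.07512057]
marker top T [ 0.51882678 -0.02762098  0.092     ] S [ 0.52293466 -0.01980976  0.092     ]
1.3295316
```

```bash
cat >> h.py <<'E'
from scipy.spatial.transform import Rotation as Ro
def rel(s,p,yaw=None):
    R=Ro.from_rotvec(s["tool_rot"]).as_matrix()
    print("x",R[:,0].round(3),"y",R[:,1].round(3),"z",R[:,2].round(3))
    print("shift mm",(R.T@(np.array(p)-s["tool_pos"])*1000).round(1))
    if yaw is not None:
        u=R.T@np.array([np.cos(yaw),np.sin(yaw),0]);a=np.arctan2(u[2],u[1]);print("roll",a,a-np.pi*np.sign(a), "j6",s["joint_positions"][5])
E
python3 - <<'E'
from h import *
from bench import arm
s=arm.read_state();rel(s,[.6035,-.1195,.2],1.789)
E
```

```text
x [ 0.  0. -1.] y [0.407 0.914 0.   ] z [ 0.914 -0.407 -0.   ]
shift mm [  39.3 -463.7  600. ]
roll -0.6370624046052086 2.5045302489845844 j6 -0.056654699580619146
```

>>> carry_out([
  [[38,-464,600],-0.637],
  [[38,-464,600],-0.637],
  [[38,-464,600],-0.637],
  [[38,-464,600],-0.637],
  [[38,-464,600],-0.637],
  [[38,-464,600],-0.637],
  [[38,-464,600],-0.637],
  [[38,-464,600],-0.637],
  [[38,-464,600],-0.637],
  [[38,-464,600],-0.637],
  [[38,-464,600],-0.637],
  [[38,-464,600],-0.637],
  [[38,-464,600],-0.637],
  [[38,-464,600],-0.637],
  [[38,-464,600],-0.637],
  [[38,-464,600],-0.637],
  [[38,-464,600],-0.637],
  [[38,-464,600],-0.637],
  [[38,-464,600],-0.637],
  [[38,-464,600],-0.637],
], jaw=60)

```text
time_s: 2.27
tool_pos: [0.6042, -0.1241, 0.1995]
tool_rot: [-0.168, 1.566, 0.167]
force: [-0.3, 1.0, 0.1]
opening: 0.06
```

Run:
```python
from h import *
from bench import arm
d=arm.get_image("scene");t=arm.get_image("top")
s=arm.read_state();rel(s,[.6035,-.1195,.087],1.789);print(s["joint_positions"],s["force"])
a=cv2.resize(d["img"][150:300,190:390,::-1],None,fx=4,fy=4,interpolation=2)
cv2.imwrite("pics/s1.png",a)
cv2.imwrite("pics/t1.png",cv2.resize(t["img"][130:240,200:400,::-1],None,fx=4,fy=4,interpolation=2))
p=s["tool_pos"]
print(proj(d,[p]),proj(t,[p]))
```

```text
x [-0.001  0.001 -1.   ] y [-0.215  0.977  0.001] z [ 0.977  0.215 -0.001]
shift mm [113.7   0.5   0.4]
roll -0.0014833878374387174 3.1401092657523546 j6 -2.0396293473697034
[-2.52198846e-01  1.28958894e-01  1.25831101e+00  4.67158604e-04
  1.75571312e+00 -2.03962935e+00] [ 0.86755292  0.17623801 -0.73123628]
[[271.82207874 215.40833355]] [[315.30224482 173.02085084]]
```

View pics/s1.png

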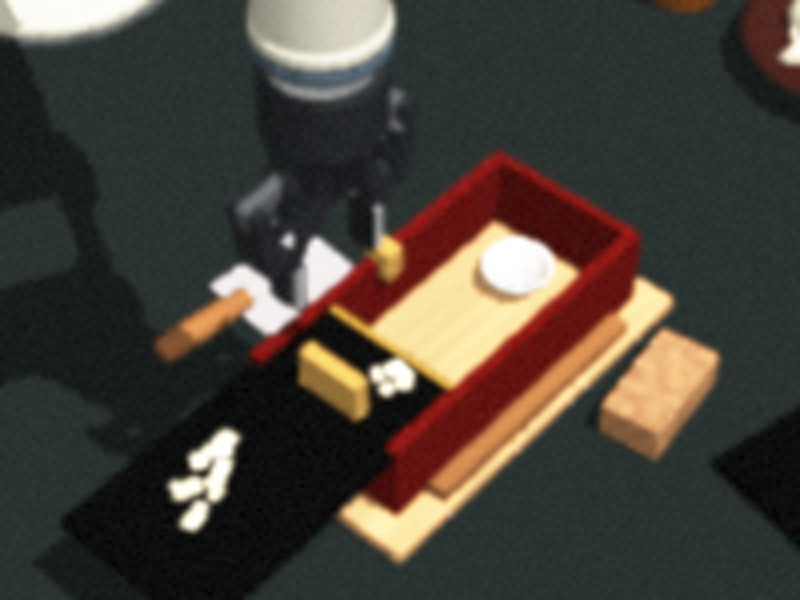

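View pics/t1.png

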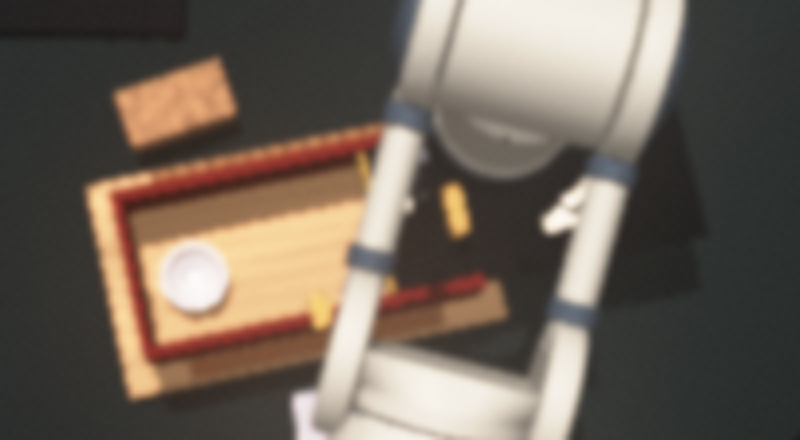

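The gripper straddles the bar with its tips at crop pixels (297,300) and (380,240), and the bar is at (333,380). It lines up in the view, so I'm descending.

>>> carry_out([
  [[20,0,0],0],
  [[40,0,0],0],
  [[60,0,0],0],
  [[80,0,0],0],
  [[95,0,0],0],
  [[100,0,0],0],
  [[105,0,0],0],
  [[109,0,0],0],
  [[112,0,0],0],
  [[112,0,0],0],
  [[112,0,0],0],
])

```text
time_s: 3.28
tool_pos: [0.6038, -0.1197, 0.0901]
tool_rot: [-0.172, 1.563, 0.171]
force: [0.9, -0.4, 0.4]
opening: 0.06
```

Run:
```python
from h import *
from bench import arm
d=arm.get_image("scene")
s=arm.read_state();print(s["tool_pos"],s["force"])
cv2.imwrite("pics/s2.png",cv2.resize(d["img"][170:290,200:360,::-1],None,fx=5,fy=5,interpolation=2))
```

```text
[ 0.60383577 -0.11980601  0.09019978] [-0.19860167 -0.65262306 -0.45916866]
```

View pics/s2.png

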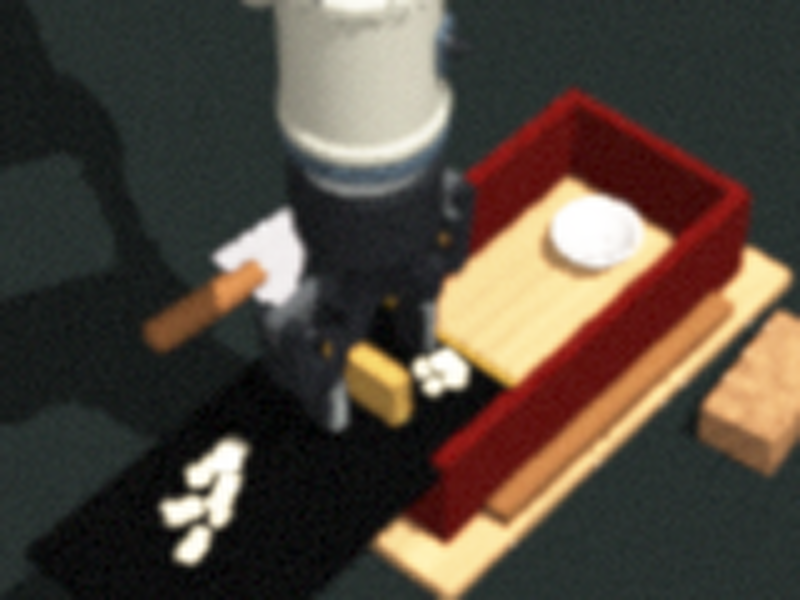

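The fingers straddle the bar (crop (380,385)), clear of the edge and the marker. I'll go 4 mm lower and close.

>>> carry_out([
  [[2,0,0],0],
  [[4,0,0],0],
  [[4,0,0],0],
  [[4,0,0],0],
])

```text
time_s: 3.67
tool_pos: [0.6033, -0.1198, 0.0851]
tool_rot: [-0.171, 1.564, 0.171]
force: [-0.5, 0.2, -0.6]
opening: 0.06
```

>>> carry_out([
  [[0,0,0],0],
  [[0,0,0],0],
  [[0,0,0],0],
  [[0,0,0],0],
  [[0,0,0],0],
  [[0,0,0],0],
  [[0,0,0],0],
  [[0,0,0],0],
  [[0,0,0],0],
  [[0,0,0],0],
  [[0,0,0],0],
  [[0,0,0],0],
], jaw=5, squeeze=40)

```text
time_s: 4.67
tool_pos: [0.6035, -0.1198, 0.0855]
tool_rot: [-0.171, 1.564, 0.171]
force: [-0.5, -0.9, 1.3]
opening: 0.0116
```

Run:
```python
from h import *
from bench import arm
d=arm.get_image("scene")
s=arm.read_state();print(s["tool_pos"],s["force"],s["ft_torque"],s["opening"]);rel(s,s["tool_pos"],1.789)
cv2.imwrite("pics/s3.png",cv2.resize(d["img"][170:290,200:360,::-1],None,fx=5,fy=5,interpolation=2))
```

```text
[ 0.60352185 -0.11980619  0.08547995] [ 0.08328867 -0.89075607  1.7598957 ] [-0.08435261  0.07016104  0.15414805] 0.011441428018051905
x [ 0. -0. -1.] y [-0.216  0.976 -0.   ] z [0.976 0.216 0.   ]
shift mm [0. 0. 0.]
roll 9.529379214312013e-08 -3.141592558296001 j6 -2.040204571756911
```

View pics/s3.png

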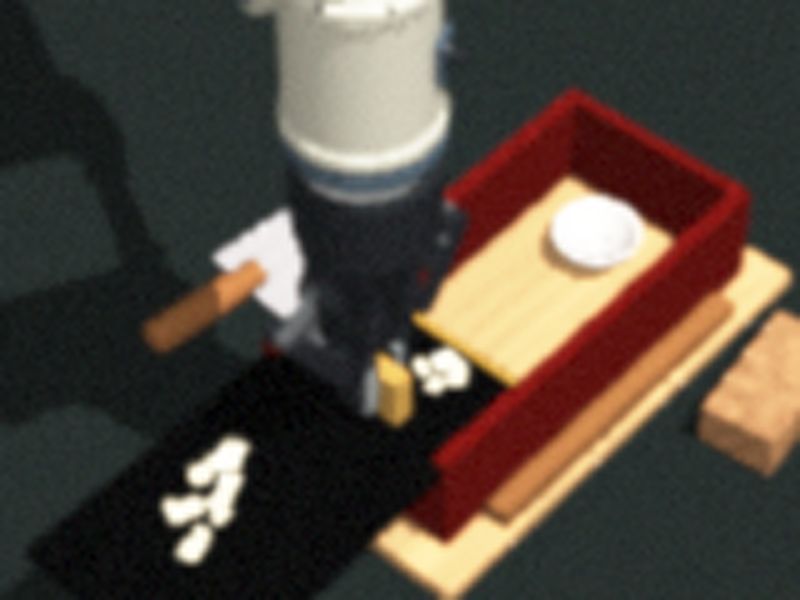

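The bar is gripped (opening 11.5 mm). Now sliding 20 mm.

>>> carry_out([
  [[0,1,0],0],
  [[0,3,0],0],
  [[0,5,0],0],
  [[0,7,0],0],
  [[0,9,0],0],
  [[0,11,0],0],
  [[0,13,0],0],
  [[0,15,0],0],
  [[0,17,0],0],
  [[0,19,0],0],
  [[0,20,0],0],
])

```text
time_s: 5.63
tool_pos: [0.5991, -0.0999, 0.0854]
tool_rot: [-0.171, 1.564, 0.171]
force: [-1.8, -2.1, 4.0]
opening: 0.0114
```

```bash
cat > st.py <<'E'
from h import *
from bench import arm
def st(n=4,img=None):
    F=[]
    for i in range(n):
        arm.get_image("scene");s=arm.read_state();F.append(s["force"])
    F=np.mean(F,0);R=Ro.from_rotvec(s["tool_rot"]).as_matrix();y=1.789
    u=np.array([np.cos(y),np.sin(y),0]);m=np.array([-u[1],u[0],0])
    dp=s["tool_pos"]-[.6035,-.1198,.0855]
    print("t",s["time_s"],"along/lat/up mm",(1000*dp@u).round(1),(1000*dp@m).round(1),(1000*dp[2]).round(1),"F",(F@u).round(2),(F@m).round(2),F[2].round(2),"open",s["opening"])
if __name__=="__main__": st()
E
python3 st.py
```

```text
t 5.8333 along/lat/up mm 20.5 0.0 -0.1 F 0.35 1.8 4.65 open 0.011264480953216615
```

>>> carry_out([
  [[-0.5,2,-0.3],0],
  [[-1,4,-0.5],0],
  [[-1,6,-0.5],0],
  [[-1,8,-0.6],0],
  [[-1,10,-0.6],0],
  [[-1,12,-0.6],0],
  [[-1,14,-0.7],0],
  [[-1,16,-0.7],0],
  [[-1,18,-0.8],0],
  [[-1,20,-0.8],0],
])

```text
time_s: 6.67
tool_pos: [0.5946, -0.0803, 0.0855]
tool_rot: [-0.171, 1.563, 0.172]
force: [6.5, -0.6, -4.3]
opening: 0.0115
```

```bash
python3 st.py
```

```text
t 6.8667 along/lat/up mm 40.9 0.2 -0.0 F -0.08 -5.87 -3.29 open 0.01124223793600953
```

>>> carry_out([
  [[0.2,1,0.3],0],
  [[0.4,2.5,0.6],0],
  [[0.4,4,0.6],0],
  [[0.4,5,0.6],0],
])

```text
time_s: 7.2
tool_pos: [0.5935, -0.0756, 0.0855]
tool_rot: [-0.171, 1.564, 0.171]
force: [4.7, -0.7, -3.2]
opening: 0.0114
```

```bash
python3 st.py
```

```text
t 7.4 along/lat/up mm 45.4 0.2 -0.0 F -0.84 -4.76 -3.56 open 0.01125992552075972
```

>>> carry_out([
  [[0.2,1,0.3],0],
  [[0.3,2.5,0.5],0],
  [[0.3,4,0.5],0],
  [[0.3,5,0.5],0],
])

```text
time_s: 7.73
tool_pos: [0.5925, -0.0709, 0.0855]
tool_rot: [-0.171, 1.565, 0.171]
force: [1.5, -1.3, -2.5]
opening: 0.0114
```

```bash
python3 st.py
```

```text
t 7.9333 along/lat/up mm 50.3 0.1 -0.0 F -1.18 0.1 -1.9 open 0.01150535750320793
```

>>> carry_out([
  [[0.1,1.5,0],0],
  [[0.2,3,0],0],
  [[0.2,4.5,0],0],
  [[0.2,5,0],0],
])

```text
time_s: 8.27
tool_pos: [0.5914, -0.066, 0.0855]
tool_rot: [-0.171, 1.565, 0.171]
force: [-2.7, -2.9, -0.3]
opening: 0.0113
```

```bash
python3 st.py
```

```text
t 8.4667 along/lat/up mm 55.2 0.1 -0.0 F -0.83 4.07 0.64 open 0.0112340925750597
```

>>> carry_out([
  [[0,1.5,0],0],
  [[0,3,0],0],
  [[0,4.5,0],0],
  [[0,5,0],0],
])

```text
time_s: 8.8
tool_pos: [0.5904, -0.0612, 0.0854]
tool_rot: [-0.171, 1.565, 0.171]
force: [-4.1, -3.8, 1.0]
opening: 0.0113
```

```bash
python3 st.py
```

```text
t 9.0 along/lat/up mm 60.1 0.1 -0.1 F -1.44 4.67 1.3 open 0.010851980270412814
```

>>> carry_out([
  [[0,1.5,-0.2],0],
  [[-0.1,3,-0.3],0],
  [[-0.1,4.5,-0.3],0],
  [[-0.1,5,-0.3],0],
])

```text
time_s: 9.33
tool_pos: [0.5892, -0.0561, 0.0855]
tool_rot: [-0.171, 1.564, 0.171]
force: [-2.7, -3.5, 0.5]
opening: 0.0113
```

```bash
python3 st.py
```

```text
t 9.5333 along/lat/up mm 65.4 0.1 -0.0 F -1.25 4.75 0.95 open 0.011432578929672524
```

>>> carry_out([
  [[0,1.5,0],0],
  [[0,3,0],0],
  [[0,4.5,0],0],
  [[0,5,0],0],
])

```text
time_s: 9.87
tool_pos: [0.5882, -0.0514, 0.0855]
tool_rot: [-0.171, 1.564, 0.171]
force: [-4.2, -2.6, 0.0]
opening: 0.0113
```

```bash
python3 st.py
```

```text
t 10.0667 along/lat/up mm 70.2 0.1 -0.0 F -1.47 4.56 0.85 open 0.011191914739631305
```

>>> carry_out([
  [[0,1.5,-0.2],0],
  [[0,3,-0.4],0],
  [[0,4.5,-0.4],0],
  [[0,5,-0.4],0],
])

```text
time_s: 10.4
tool_pos: [0.587, -0.0463, 0.0855]
tool_rot: [-0.171, 1.563, 0.171]
force: [-1.8, -1.9, -0.9]
opening: 0.0114
```

```bash
python3 st.py
```

```text
t 10.6 along/lat/up mm 75.4 0.2 -0.0 F -0.79 1.63 -0.59 open 0.011705919657887294
```

>>> carry_out([
  [[0,1.5,0],0],
  [[0,3,0],0],
  [[0,4.5,0],0],
  [[0,5,0],0],
])

```text
time_s: 10.93
tool_pos: [0.5859, -0.0415, 0.0855]
tool_rot: [-0.171, 1.564, 0.171]
force: [1.2, -2.5, -1.4]
opening: 0.0115
```

```bash
python3 st.py
```

```text
t 11.1333 along/lat/up mm 80.3 0.2 -0.0 F -0.69 -0.15 -1.29 open 0.011148067992196834
```

>>> carry_out([
  [[0,1.5,0],0],
  [[0,3,0],0],
  [[0,4.5,0],0],
  [[0,5,0],0],
])

```text
time_s: 11.47
tool_pos: [0.5848, -0.0366, 0.0855]
tool_rot: [-0.171, 1.564, 0.171]
force: [1.6, -1.1, -1.2]
opening: 0.0112
```

```bash
python3 st.py
```

```text
t 11.6667 along/lat/up mm 85.3 0.2 -0.0 F -0.83 -1.86 -2.9 open 0.01110310518502484
```

>>> carry_out([
  [[0,1.5,0],0],
  [[0,3,0],0],
  [[0,4.5,0],0],
  [[0,5,0],0],
])

```text
time_s: 12.0
tool_pos: [0.5837, -0.0317, 0.0855]
tool_rot: [-0.171, 1.564, 0.171]
force: [3.7, -0.9, -2.9]
opening: 0.0116
```

```bash
python3 st.py
```

```text
t 12.2 along/lat/up mm 90.3 0.3 -0.0 F -0.73 -3.62 -2.77 open 0.011180915076242613
```

>>> carry_out([
  [[0.1,1.5,0.2],0],
  [[0.2,3,0.3],0],
  [[0.2,4.5,0.3],0],
  [[0.2,5,0.3],0],
])

```text
time_s: 12.53
tool_pos: [0.5828, -0.0275, 0.0855]
tool_rot: [-0.172, 1.564, 0.17]
force: [3.4, -4.8, -1.1]
opening: 0.0115
```

```bash
python3 st.py
```

```text
t 12.7333 along/lat/up mm 94.7 0.3 -0.0 F -4.52 -0.43 -0.39 open 0.01154159189443164
```

>>> carry_out([
  [[0,1.5,0],0],
  [[0,3,0.1],0],
  [[0,4.5,0.1],0],
  [[0,5,0.1],0],
])

```text
time_s: 13.07
tool_pos: [0.5819, -0.0238, 0.0855]
tool_rot: [-0.173, 1.564, 0.168]
force: [2.9, -10.3, -1.5]
opening: 0.0116
```

```bash
python3 st.py
```

```text
t 13.2667 along/lat/up mm 98.5 0.3 -0.0 F -9.31 -0.29 -1.19 open 0.011115915554416763
```

The lid is binding: resistance climbed from about 1 N to 9.3 N. Holding here.

>>> carry_out([
  [[0,0,0],0],
  [[0,0,0],0],
  [[0,0,0],0],
  [[0,0,0],0],
])

```text
time_s: 13.6
tool_pos: [0.5819, -0.0237, 0.0855]
tool_rot: [-0.172, 1.564, 0.168]
force: [2.2, -8.8, -1.3]
opening: 0.0111
```

```bash
python3 st.py
```

```text
t 13.8 along/lat/up mm 98.5 0.3 -0.0 F -8.93 -0.56 -0.8 open 0.011003174092603124
```

>>> carry_out([
  [[0,0,0],0],
  [[0,0,0],0],
  [[0,0,0],0],
  [[0,0,0],0],
  [[0,0,0],0],
  [[0,-1,0],0],
  [[0,-3,0],0],
  [[0,-5,0],0],
  [[0,-7,0],0],
  [[0,-9,0],0],
  [[0,-11,0],0],
  [[0,-13,0],0],
  [[0,-15,0],0],
  [[0,-17,0],0],
  [[0,-19,0],0],
  [[0,-20,0],0],
  [[0,-21,0],0],
  [[0,-21,0],0],
])

```text
time_s: 15.3
tool_pos: [0.5863, -0.043, 0.0854]
tool_rot: [-0.171, 1.564, 0.171]
force: [-4.2, -0.9, 4.7]
opening: 0.0114
```

```bash
python3 st.py
```

```text
t 15.5 along/lat/up mm 78.8 0.2 -0.1 F -0.14 5.0 4.64 open 0.01165113803582076
```

>>> carry_out([
  [[-0.3,-0.2,-0.3],0],
  [[-0.5,-0.3,-0.5],0],
  [[-0.5,-0.3,-0.5],0],
  [[-0.5,-0.3,-0.5],0],
])

```text
time_s: 15.83
tool_pos: [0.5862, -0.043, 0.0855]
tool_rot: [-0.171, 1.563, 0.171]
force: [0.3, -0.3, 0.3]
opening: 0.0117
```

>>> carry_out([
  [[0,0,0],0],
  [[0,0,0],0],
  [[0,0,0],0],
  [[0,0,0],0],
  [[0,0,0],0],
  [[0,0,0],0],
  [[0,0,0],0],
  [[0,0,0],0],
  [[0,0,0],0],
  [[0,0,0],0],
], jaw=50)

```text
time_s: 16.67
tool_pos: [0.5859, -0.043, 0.0858]
tool_rot: [-0.171, 1.564, 0.171]
force: [-0.2, -0.6, -0.1]
opening: 0.0498
```

Run:
```python
from st import *
st()
d=arm.get_image("scene")
cv2.imwrite("pics/s4.png",cv2.resize(d["img"][170:290,200:360,::-1],None,fx=5,fy=5,interpolation=2))
```

```text
t 16.8667 along/lat/up mm 78.8 0.5 0.3 F -0.39 -0.13 0.17 open 0.05007180991611671
```

View pics/s4.png

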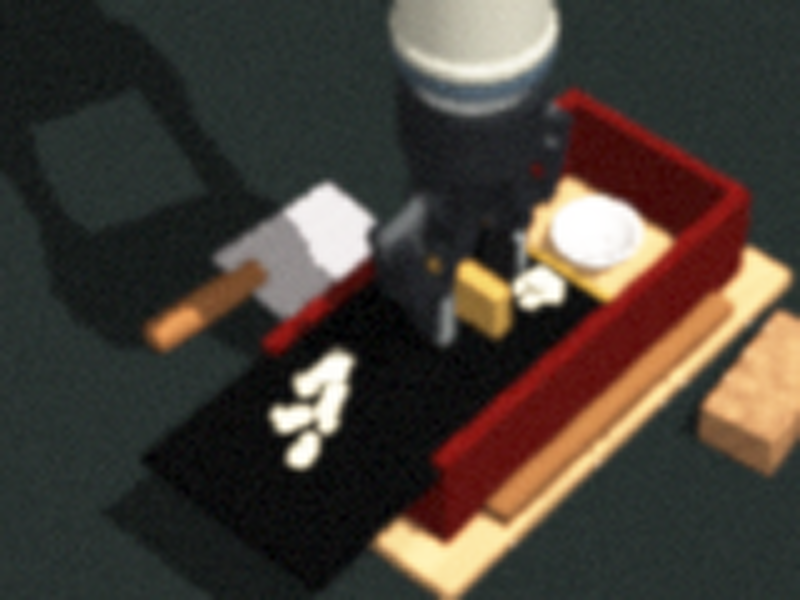

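The bar (crop (483,298)) is free between the open fingers. I'll lift straight up, then back away.

>>> carry_out([
  [[-5,0,0],0],
  [[-15,0,0],0],
  [[-30,0,0],0],
  [[-50,0,0],0],
  [[-75,0,0],0],
  [[-105,0,0],0],
  [[-140,0,0],0],
  [[-140,-35,0],0],
  [[-140,-70,0],0],
  [[-140,-105,0],0],
  [[-140,-140,0],0],
  [[-140,-180,0],0],
  [[-140,-220,0],0],
  [[-140,-240,0],0],
  [[-140,-240,0],0],
])

```text
time_s: 18.17
tool_pos: [0.6374, -0.2822, 0.2253]
tool_rot: [-0.168, 1.565, 0.166]
force: [0.7, -0.3, -0.7]
opening: 0.0498
```

Run:
```python
from st import *
st(1)
d=arm.get_image("scene");t=arm.get_image("top")
pickle.dump(d,open("scene5.pkl","wb"));pickle.dump(t,open("top5.pkl","wb"))
cv2.imwrite("pics/s5.png",cv2.resize(d["img"][170:290,200:360,::-1],None,fx=5,fy=5,interpolation=2))
cv2.imwrite("pics/t5.png",cv2.resize(t["img"][140:240,210:390,::-1],None,fx=4,fy=4,interpolation=2))
```

```text
t 18.2167 along/lat/up mm -163.4 1.3 140.1 F 0.43 0.15 -0.91 open 0.050159036040047025
```

View pics/s5.png

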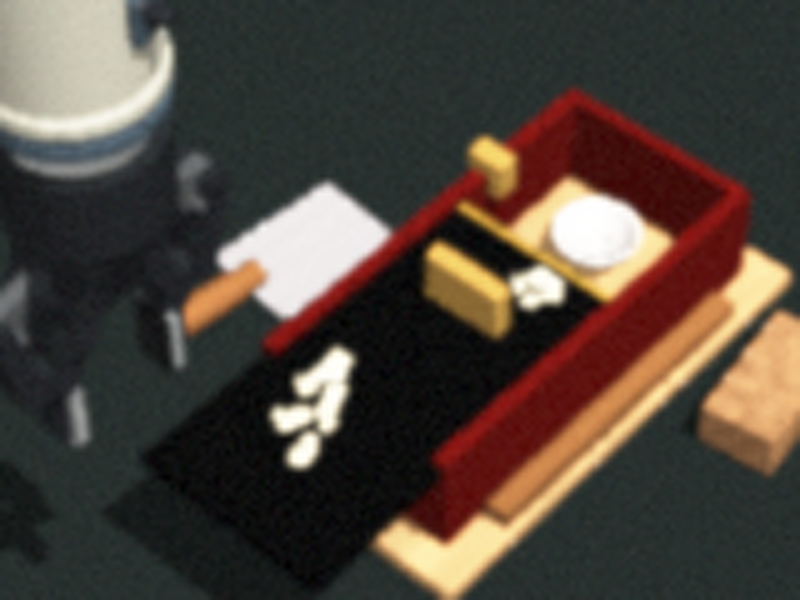

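View pics/t5.png

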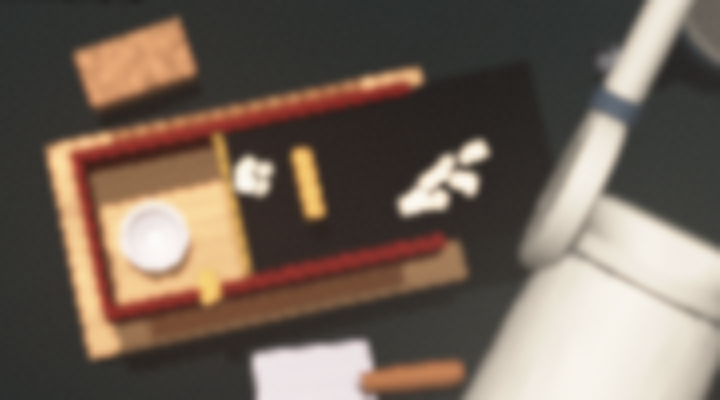

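The lid edge (crop (245,275) in the top view) sits behind the marker (210,288), and the dish, spatula and block look unmoved. I'll compute the gap and hand in.

Run:
```python
from h import *
from bench import arm
u=np.array([np.cos(1.789),np.sin(1.789),0])
S=pickle.load(open("scene5.pkl","rb"));T=pickle.load(open("top5.pkl","rb"))
f=lambda x,y,k,c,r:((x+.5)/k-.5+c,(y+.5)/k-.5+r)
g=atz(S,f(462,207,5,200,170),.074)@u; m=atz(S,f(490,153,5,200,170),.092)@u
print("scene gap mm",(m-g)*1000-7)
g=atz(T,f(246,272,4,210,140),.074)@u; m=atz(T,f(209,285,4,210,140),.092)@u
print("top gap mm",(m-g)*1000-7)
arm.job_done()
```

```text
scene gap mm 21.94772462699423
top gap mm 21.81558468035847
the job is handed in; nothing more can be done
```

The lid is drawn back about 20 mm from where it bound, the marker stays at the tight spot, and the gripper is open and clear of everything. I handed the job in at about 18 s of the 72 s allowed.

- **Binding:** I gripped the bar and slid the lid. The resistance started to climb after about 92 mm. I pressed on to 98.5 mm, where it read about 9 N, roughly 7 to 8 N more than the normal drag. I held it there for a little over a second, well short of forcing it.
- **Drawing back:** The arm's own reading put the draw-back at 19.7 mm. The final pictures put the gap between lid and marker at about 22 mm in both views. The two disagree by about 2 mm, which is within what hand-picked pixels can resolve.
- **Everything else:** In the last pictures the dish, spatula and sanding block look unmoved. I didn't check the jars, cup and bowl separately. The gripper stayed away from the marker throughout.
- **Side load:** While sliding there was sideways and vertical force of up to about 6 N on the grip. I corrected it on the way and it was near zero at release.

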